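# Pack the call-out caddy on the radio repair bench

### The job

Pack the grey caddy for a call-out: stand the reel of silver solder in the blue bin, the silver coax plug in the yellow bin, the block battery in the red bin and the amber flux jar in the green bin, each upright and flat on the floor of its bin. Set them down rather than dropping them, and leave the copper-wire reel and the brass plug standing where they are.

Things in the scene. Friction and masses are not known exactly. Their poses are not given: they have to be found in the camera images.
- solder_reel: Wire reel wound with silver-grey solder: white flanges, the silver-grey winding seen from above between the three spokes of the upper flange. 44 mm diameter, 45 mm tall, about 120 g. Starts upright on a paper-thin dark blue bench mat; origin at the centre of its underside, z up.
- silver_plug: Knurled coax connector, silver (nickel-plated) all over, with a black face and a small white ring and pin on top. 22 mm diameter, 44 mm tall, about 45 g; widest (22 mm) over its top 26 mm and over its 6 mm foot, 18 mm between. Starts upright on a paper-thin dark blue bench mat; origin at the centre of its underside, z up.
- battery: Rectangular block battery standing on end: black body, copper-coloured band around the top 12 mm, two small round steel snap terminals on top. 26 mm (x) by 17 mm (y) by 44 mm tall, plus terminals to 47.5 mm; about 46 g. Starts upright on a paper-thin dark blue bench mat; origin at the centre of its underside, z up. Easiest held across its 17 mm (y).
- flux_jar: Small round jar of amber glass with an orange cap. 44 mm diameter at its widest, 40 mm over the 16 mm high cap, 46 mm tall, about 80 g. Starts upright on a paper-thin dark blue bench mat; origin at the centre of its underside, z up.
- bin_blue: Open blue plastic bin, 72 mm square outside, 66 inside, walls 22 mm high, floor 3 mm thick. One of four bins fixed two by two (84 mm between centres, order varies) in a grey caddy that does not move, rim 24 mm above the bench. Origin at the centre of its underside, 6 mm above the bench (bin floor at 9 mm, bin rim at 28 mm); x and y along its sides, z up.
- bin_yellow: Open yellow plastic bin, 72 mm square outside, 66 inside, walls 22 mm high, floor 3 mm thick. One of four bins fixed two by two (84 mm between centres, order varies) in a grey caddy that does not move, rim 24 mm above the bench. Origin at the centre of its underside, 6 mm above the bench (bin floor at 9 mm, bin rim at 28 mm); x and y along its sides, z up.
- bin_red: Open red plastic bin, 72 mm square outside, 66 inside, walls 22 mm high, floor 3 mm thick. One of four bins fixed two by two (84 mm between centres, order varies) in a grey caddy that does not move, rim 24 mm above the bench. Origin at the centre of its underside, 6 mm above the bench (bin floor at 9 mm, bin rim at 28 mm); x and y along its sides, z up.
- bin_green: Open green plastic bin, 72 mm square outside, 66 inside, walls 22 mm high, floor 3 mm thick. One of four bins fixed two by two (84 mm between centres, order varies) in a grey caddy that does not move, rim 24 mm above the bench. Origin at the centre of its underside, 6 mm above the bench (bin floor at 9 mm, bin rim at 28 mm); x and y along its sides, z up.
- copper_reel: Look-alike, to be left alone. Wire reel wound with copper wire: white flanges, the copper-brown winding seen from above between the three spokes of the upper flange. 44 mm diameter, 45 mm tall, about 120 g. Starts upright on a paper-thin dark blue bench mat; origin at the centre of its underside, z up. It does not belong in the caddy.
- brass_plug: Look-alike, to be left alone. Knurled coax connector, yellow brass all over, with a black face and a small white ring and pin on top. 22 mm diameter, 44 mm tall, about 45 g; widest (22 mm) over its top 26 mm and over its 6 mm foot, 18 mm between. Starts upright on a paper-thin dark blue bench mat; origin at the centre of its underside, z up. It does not belong in the caddy.
Mind the look-alikes: they are no part of the job. Leave any pink look-alike of the silver_plug alone.

How it is judged:
By the outcome, as a careful person would: the job done as asked, in the order asked, and still so for the second after the job is handed in, with the robot touching nothing.
It also fails if it takes over 106 s, if anything falls off the work surface, if the arm or the gripper's body presses on something with over 40 N, if the wrist force passes 120 N, or if a joint passes its speed limit or range.

### The arm

A 7-joint arm with a two-finger parallel gripper is mounted at the origin on the work surface. World frame = base frame: x ahead of the robot, y to its left, z up, the work surface at z = 0. Lengths are in mm, angles in rad, forces in N, time in s.
With the tool pointing down it reaches from about 425 to 825 mm from the base axis. Payload 3.6 kg.
Tool frame: the origin (TCP) lies at the very end of the fingers, on their centre line; the grasp point (between the pads) lies 19 mm behind it; z points along the fingers, y is the line along which they close (so a half turn about z gives the same grasp; the last joint's range is limited). The gripper opens to 85 mm and grips with 20 to 120 N. Pads are 22 mm wide; open, the fingers measure 114 mm over their backs; the gripper's body (76 mm by 85 mm) begins 54 mm behind the grasp point. The pads swing forward as they close: fully open they stand 13 mm farther back than shut.
Start: joints at [1.308, 0.615, -0.013, 1.423, 0.008, 1.103, -0.04], TCP at [151.868, -631.978, 200.997] pointing down, gripper open.
Joint ranges: [-3.12, 3.12], [-0.3, 2.06], [-1.34, 1.32], [0.26, 2.42], [-1.36, 4.5], [0.01, 1.98], [-2.84, 2.84]. Speed limits (rad/s): [2.79, 2.79, 3.14, 3.14, 3.14, 3.14, 3.14].

### API

Orientations are given as a 3x3 rotation matrix whose columns are the frame's x, y, z axes.
In Python, from plant import * gives the robot as it stands.
- The arm moves only by the tool jog_arm, never from a script. Its argument "series" is a list of rows, each a list of 7 numbers: the turn, a rotation vector about the tool's x, y, z in degrees, then the shift along the tool's x, y, z in m, then the finger opening in m, from 0 to 0.0854. In form: [[ax, ay, az, dx, dy, dz, fingers], ...]. A call has 1 to 20 rows; each row shifts and turns the commanded pose from where the row before left it, along the tool's axes as they then stand; what a row does not reach is not made up. A row lasts 1/8 s, in which the tool goes at most 62.5 mm and 10.7 degrees, less where a joint would pass 70% of its speed; a pose out of reach is approached as far as the arm can. A call with a gripper value outside its range is refused whole. The fingers move at their own pace and stop on an object; the grip force is fixed at half the most. Time passes only in rows, so rows that do not move let the fingers close. It gives the time, the measured TCP pose, the force, the opening and the grip force at its end, in the units of the state.
- sense(): the state, without advancing time (a new reading comes with each control period).
- grab_frame(name): name is "side" or "top"; returns (picture, depth): 384x512x3 uint8, red, green, blue; 384x512 float32, mm along the optical axis (not along the pixel's ray), 0 where there is no reading.
- camera_info(name): a dict with "camera_matrix" (3x3 intrinsics, pixels), "dist_coeffs" ([k1, k2, p1, p2, k3] as OpenCV has them; the pictures are not rectified), "extrinsics" (4x4, takes a point from camera to world coordinates). Camera axes: x right, y down, z forward; pixel columns grow to the right and rows downward; lengths in mm; the calibration is good to about 2 mm. A picture is of the moment at which its call begins. camera_info takes no time and is no camera call.
- job_done(): hands the job in; it is judged then, once.
The state is a dict: "t": time; "joint_positions": joint angles; "qvel": joint speeds; "joint_torque": joint torques, N m; "position": TCP position; "tool_rot": TCP orientation; "force": force on the tool from outside, world axes, zero at the start; "ft_torque": the same for the moment, N m; "gripper_width": finger opening in mm; "grip_force": force on a finger pad.
Only numpy, scipy, OpenCV 4.12 (cv2) and the standard library are available. Lean on these libraries where they do the work, as an engineer would, in place of code of your own. Each camera call takes 0.05 s, during which the arm holds its last target. There are 200 camera calls.

## Working session

There is one attempt and no reset: what is moved stays moved. The work goes in short steps, Python scripts to look and compute and a tool call to move; the robot and the scene stay as the last step left them, time stands still between calls to the robot, and variables do not carry over. Pictures are saved under pics/ and viewed, at most 14 in all, crops included, and the job is handed in when it is done.

Besides the shell and the picture viewer there is one more tool, called after "Emit:" as name([rows], argument=value, ...), one row to a line, values as JSON. jog_arm: Moves the arm, as the interface text tells. Its arguments: {"type":"object","properties":{"series":{"type":"array","items":{"type":"array","items":{"type":"number"}}}},"required":["series"]}

```bash
mkdir -p pics; ls; python3 - <<'E'
from plant import *
import cv2,numpy as np
for n in("top","side"):
    p,d=grab_frame(n); cv2.imwrite(f"pics/{n}0.png",cv2.cvtColor(p,cv2.COLOR_RGB2BGR)); np.savez(f"{n}0.npz",p=p,d=d)
    c=camera_info(n); print(n,np.round(c["camera_matrix"],1).tolist(),np.round(c["dist_coeffs"],3),np.round(c["extrinsics"],3).tolist())
s=sense(); print(s["position"],np.round(s["tool_rot"],3).tolist(),s["gripper_width"],s["t"])
E
```

```text
pics
top [[411.1, 0.0, 249.4], [0.0, 411.1, 192.9], [0.0, 0.0, 1.0]] [0.03 0.   0.   0.   0.  ] [[0.03, -0.996, 0.089, 450.097], [-1.0, -0.03, 0.004, -19.564], [-0.002, -0.089, -0.996, 945.825], [0.0, 0.0, 0.0, 1.0]]
side [[365.2, 0.0, 253.8], [0.0, 365.2, 188.9], [0.0, 0.0, 1.0]] [-0.087  0.     0.     0.     0.   ] [[0.698, -0.441, 0.564, 118.195], [-0.716, -0.417, 0.56, -421.029], [-0.011, -0.795, -0.607, 479.697], [0.0, 0.0, 0.0, 1.0]]
[ 151.68909055 -631.26772414  199.93815493] [[0.972, 0.234, -0.001], [0.234, -0.972, 0.002], [-0.0, -0.002, -1.0]] 85.29508075449253 0.1
```

View pics/top0.png

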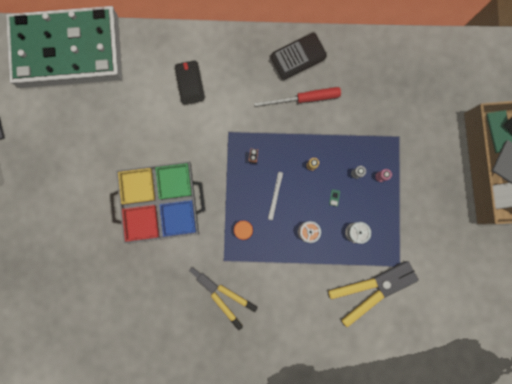

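View pics/side0.png

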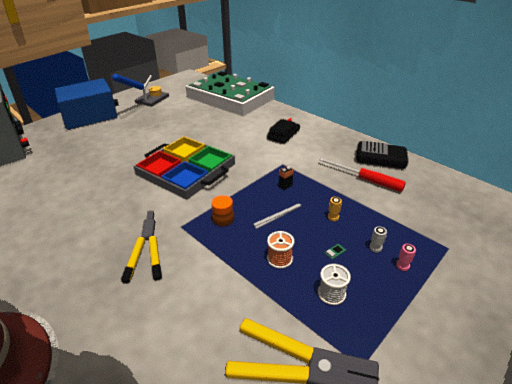

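```bash
cat > h.py <<'E'
from plant import *
import cv2,numpy as np
def shot(n,f=None):
    p,d=grab_frame(n)
    if f: cv2.imwrite(f"pics/{f}.png",cv2.cvtColor(p,cv2.COLOR_RGB2BGR))
    return p,d
def cloud(n,d):
    c=camera_info(n);h,w=d.shape
    uv=np.stack(np.meshgrid(np.arange(w),np.arange(h)),-1).reshape(-1,1,2).astype(float)
    xy=cv2.undistortPoints(uv,np.array(c["camera_matrix"]),np.array(c["dist_coeffs"])).reshape(h,w,2)
    P=np.dstack([xy,np.ones((h,w))])*d[...,None]
    E=np.array(c["extrinsics"]);W=P@E[:3,:3].T+E[:3,3];W[d==0]=np.nan
    return W
def ray(n,u,v):
    c=camera_info(n);E=np.array(c["extrinsics"])
    x,y=cv2.undistortPoints(np.array([[[u,v]]],float),np.array(c["camera_matrix"]),np.array(c["dist_coeffs"])).ravel()
    r=E[:3,:3]@[x,y,1];return E[:3,3],r/np.linalg.norm(r)
def tri(a,b):
    (p,r),(q,s)=ray("top",*a),ray("side",*b)
    k=np.linalg.lstsq(np.c_[r,-s],q-p,rcond=None)[0];A=p+k[0]*r;B=q+k[1]*s
    return (A+B)/2,np.linalg.norm(A-B)
E
python3 - <<'E'
from h import *
S={n:np.load(n+"0.npz") for n in("top","side")}
seeds={"solder":((358,232),(335,275)),"copper":((310,232),(281,240)),"jar":((243,230),(222,201)),"batt":((253,156),(286,170)),"brass":((313,163),(335,200)),"splug":((359,171),(379,232)),"pink":((384,174),(407,248))}
cen={}
for i,n in enumerate(("top","side")):
    W=cloud(n,S[n]["d"])
    m=np.isfinite(W[...,2])
    print(n,"bench z",np.nanmedian(W[...,2][200:260,260:420] if n=="top" else W[220:240,320:330,2]))
    for k,s in seeds.items():
        u,v=s[i]; r=32
        sub=W[v-r:v+r,u-r:u+r]; ctr=np.nanmedian(W[v-3:v+4,u-3:u+4].reshape(-1,3),0)
        near=np.hypot(sub[...,0]-ctr[0],sub[...,1]-ctr[1])<36 if k in("solder","copper","jar") else np.hypot(sub[...,0]-ctr[0],sub[...,1]-ctr[1])<24
        z=sub[...,2];t=np.nanpercentile(z[near&(z>15)],95)
        top=near&(z>t-7)
        pts=np.argwhere(top)[:,::-1].astype(np.float32)
        (x,y),rad=cv2.minEnclosingCircle(pts);rr=cv2.minAreaRect(pts)
        mn=pts.mean(0)+[u-r,v-r];cen[n,k]=mn
        P=sub[top];print(k,"ztop%.0f"%t,"n",len(pts),"cloud",P.mean(0).round(1),"mid",((P.max(0)+P.min(0))/2).round(1),"ext",np.ptp(P,0).round(0))
for k in seeds: 
    X,e=tri(cen["top",k],cen["side",k]);print("tri",k,X.round(1),round(e,1))
# bins
hs={"red":(0,8),"yellow":(22,32),"green":(60,85),"blue":(105,118)}
boxes={"top":(105,155,215,250),"side":(130,130,240,195)}
B={}
for n in S:
    W=cloud(n,S[n]["d"]);H=cv2.cvtColor(S[n]["p"],cv2.COLOR_RGB2HSV);x0,y0,x1,y1=boxes[n]
    for k,(a,b) in hs.items():
        m=((H[...,0]>=a)&(H[...,0]<=b)|((k=="red")&(H[...,0]>172)))&(H[...,1]>120)&(H[...,2]>60)
        mm=np.zeros_like(m);mm[y0:y1,x0:x1]=m[y0:y1,x0:x1]
        cs,_=cv2.findContours(mm.astype(np.uint8),0,2);c=max(cs,key=cv2.contourArea)
        k2=np.zeros(m.shape,np.uint8);cv2.drawContours(k2,[c],-1,1,-1);P=W[k2>0]
        fl=P[P[:,2]<16];print(n,k,len(P),"rect",cv2.minAreaRect(c),"cloudmid",((np.nanpercentile(P,98,0)+np.nanpercentile(P,2,0))/2).round(1),"rimz",np.nanpercentile(P[:,2],95).round(1),"floorz",np.nanmedian(fl[:,2]).round(1),"floor c",np.nanmean(fl,0).round(1))
def crop(n,b,z):
    x0,y0,x1,y1=b;return cv2.resize(S[n]["p"][y0:y1,x0:x1,::-1],None,fx=z,fy=z,interpolation=cv2.INTER_CUBIC)
a=crop("top",(220,130,405,270),3);b=crop("side",(205,150,445,310),3.)
cv2.imwrite("pics/crop0.png",np.vstack([cv2.resize(a,(400,300)),cv2.resize(b,(400,267))]))
cv2.imwrite("pics/crop_side.png",b)
E
```

```text
top bench z 1.728413986661053
solder ztop48 n 314 cloud [ 451.2 -257.9   44.4] mid [ 451.8 -257.2   46.3] ext [41. 42. 11.]
copper ztop48 n 308 cloud [ 451.3 -150.3   44.6] mid [ 450.6 -150.    45.1] ext [42. 43.  8.]
jar ztop50 n 260 cloud [450.9  -3.8  47.2] mid [450.5  -4.   47.9] ext [37. 39. 10.]
batt ztop49 n 87 cloud [616.9 -21.3  46. ] mid [617.  -21.1  47. ] ext [25. 17.  9.]
brass ztop48 n 79 cloud [ 603.4 -155.4   45.1] mid [ 603.  -155.4   44.6] ext [20. 20.  7.]
splug ztop47 n 80 cloud [ 587.7 -257.4   44.8] mid [ 588.  -258.3   44.9] ext [20. 22.  9.]
pink ztop47 n 82 cloud [ 582.4 -313.2   45. ] mid [ 582.9 -313.9   44.8] ext [21. 21.  8.]
side bench z 0.48515490206503387
solder ztop45 n 543 cloud [ 454.1 -257.8   42.7] mid [ 454.4 -257.6   42.5] ext [44. 43.  9.]
copper ztop46 n 436 cloud [ 452.1 -149.3   43.3] mid [ 452.  -149.3   42.9] ext [44. 44.  8.]
jar ztop47 n 266 cloud [450.3  -5.   45.6] mid [452.   -3.2  44.5] ext [39. 39.  9.]
batt ztop47 n 77 cloud [616.5 -21.9  44.5] mid [617.3 -20.6  44.4] ext [25. 17.  9.]
brass ztop45 n 90 cloud [ 603.3 -156.7   43.4]
[... 289 characters left out ...]
150.2   44.5] 0.2
tri jar [451.   -3.9  44.4] 0.3
tri batt [617.2 -21.3  43.8] 0.1
tri brass [ 604.1 -156.    42.5] 0.6
tri splug [ 588.5 -258.7   41.3] 0.8
tri pink [ 583.  -314.6   41.4] 0.4
top red 1062 rect ((139.98779296875, 222.89024353027344), (32.025146484375, 33.57118606567383), 83.6598129272461) cloudmid [458.9 226.4  18.6] rimz 29.1 floorz 9.9 floor c [458.6 229.5  10. ]
top yellow 1029 rect ((136.1951446533203, 185.756103515625), (31.58342170715332, 32.68773651123047), 83.6598129272461) cloudmid [541.9 239.2  18.6] rimz 29.4 floorz 10.0 floor c [543.4 242.9  10. ]Traceback (most recent call last):
  File "<stdin>", line 30, in <module>
ValueError: max() iterable argument is empty
```

```bash
python3 - <<'E'
from h import *
S={n:np.load(n+"0.npz") for n in("top","side")}
hs={"red":(0,8),"yellow":(18,34),"green":(40,95),"blue":(98,125)}
boxes={"top":(105,155,200,245),"side":(132,132,237,193)}
C={}
for n in S:
    W=cloud(n,S[n]["d"]);H=cv2.cvtColor(S[n]["p"],cv2.COLOR_RGB2HSV);x0,y0,x1,y1=boxes[n]
    for k,(a,b) in hs.items():
        m=((H[...,0]>=a)&(H[...,0]<=b)|((k=="red")&(H[...,0]>172)))&(H[...,1]>110)&(H[...,2]>40)
        mm=np.zeros_like(m);mm[y0:y1,x0:x1]=m[y0:y1,x0:x1]
        cs,_=cv2.findContours(mm.astype(np.uint8),0,2)
        c=max(cs,key=cv2.contourArea)
        k2=np.zeros(m.shape,np.uint8);cv2.drawContours(k2,[c],-1,1,-1);P=W[k2>0]
        rim=P[P[:,2]>23];fl=P[P[:,2]<14];r=cv2.minAreaRect(rim[:,:2].astype(np.float32))
        C[n,k]=r[0];print(n,k,len(P),"rimrect",np.round(np.r_[r[0],r[1],r[2]],1),"rimz",np.median(rim[:,2]).round(1),"floorz",np.median(fl[:,2]).round(1) if len(fl) else None)
W=cloud("top",S["top"]["d"])[140:172,237:270].reshape(-1,3)
for n,b in(("top",(140,172,237,270)),("side",(150,195,265,305))):
    W=cloud(n,S[n]["d"])[b[0]:b[1],b[2]:b[3]].reshape(-1,3);P=W[W[:,2]>38]
    print("batt",cv2.minAreaRect(P[:,:2].astype(np.float32)))
def crop(n,b,z):
    x0,y0,x1,y1=b;return cv2.resize(S[n]["p"][y0:y1,x0:x1,::-1],None,fx=z,fy=z,interpolation=cv2.INTER_CUBIC)
a=crop("top",(220,130,405,270),2.16);b=crop("side",(205,160,445,310),3)
cv2.imwrite("pics/crop1.png",np.hstack([crop("side",(260,190,430,310),3),cv2.resize(crop("top",(295,150,400,250),3),(270,360))]))
E
```

```text
top red 1090 rimrect [458.6 227.1  71.7  74.4   8.8] rimz 28.1 floorz 9.9
top yellow 1079 rimrect [542.  240.3  71.2  74.    9.2] rimz 28.3 floorz 9.9
top green 1 rimrect [0. 0. 0. 0. 0.] rimz nan floorz 9.1
top blue 966 rimrect [471.  143.1  67.7  70.3   8. ] rimz 28.4 floorz 10.1
side red 663 rimrect [462.  223.   75.   84.9   8.7] rimz 25.8 floorz 8.1
side yellow 603 rimrect [545.  241.   75.   74.6  10.4] rimz 25.9 floorz 7.9
side green 618 rimrect [556.4 157.   79.   77.8   7.5] rimz 26.3 floorz 9.7
side blue 704 rimrect [474.8 143.5  73.2  73.6   9.9] rimz 26.7 floorz 9.7
batt ((617.224853515625, -21.388582229614258), (16.656997680664062, 26.146766662597656), 85.47435760498047)
batt ((617.443115234375, -20.445316314697266), (16.963701248168945, 25.529964447021484), 88.06783294677734)
  return _methods._mean(a, axis=axis, dtype=dtype,
  ret = ret.dtype.type(ret / rcount)
```

View pics/crop1.png

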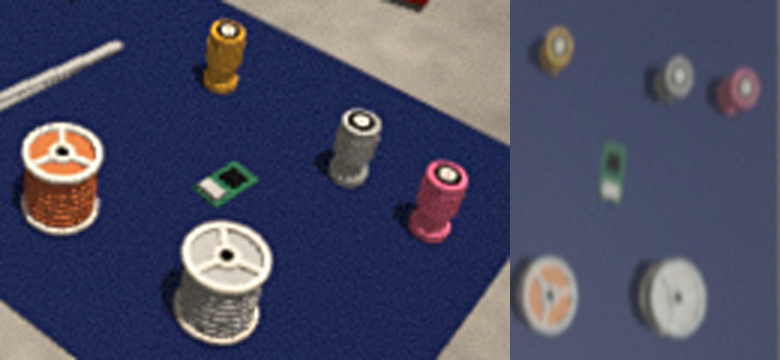

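The reels are at side (281,248) copper and (335,285) silver. The plugs are at (335,207) brass, (379,238) silver and (407,256) pink. The silver-wound reel at (335,285) and the nickel plug at (379,238) fit the description. First I square the tool yaw and check the response.

Emit:
jog_arm([
  [0, 0, 6.8, 0, 0, 0, 0.085],
  [0, 0, 6.75, 0, 0, 0, 0.085],
  [0, 0, 0, 0.04, 0, 0, 0.085],
  [0, 0, 0, 0, 0, 0, 0.085],
])

```text
t: 0.6
position: [197.4, -630.4, 200.1]
tool_rot: [[1.0, 0.007, 0.004], [0.007, -1.0, 0.003], [0.004, -0.002, -1.0]]
force: [0.8, 0.4, -0.2]
gripper_width: 84.9
grip_force: 0.0
```

Emit:
jog_arm([
  [0, 0, 0.4, 0.032, -0.0466, 0.006, 0.085],
  [0, 0, 0, 0.032, -0.0466, 0.006, 0.085],
  [0, 0, 0, 0.032, -0.0466, 0.006, 0.085],
  [0, 0, 0, 0.032, -0.0466, 0.006, 0.085],
  [0, 0, 0, 0.032, -0.0466, 0.006, 0.085],
  [0, 0, 0, 0.032, -0.0466, 0.006, 0.085],
  [0, 0, 0, 0.032, -0.0466, 0.006, 0.085],
  [0, 0, 0, 0.032, -0.0466, 0.006, 0.085],
  [0, 0, 0, 0, 0, 0, 0.085],
  [0, 0, 0, 0, 0, 0, 0.085],
])

```text
t: 1.85
position: [449.5, -261.8, 152.9]
tool_rot: [[1.0, -0.008, -0.001], [-0.008, -1.0, -0.001], [-0.001, 0.001, -1.0]]
force: [0.6, 0.4, 0.5]
gripper_width: 84.9
grip_force: 0.0
```

```bash
python3 - <<'E'
from h import *
s=sense();print(s["position"].round(1) if hasattr(s["position"],"round") else s["position"],np.round(s["joint_positions"],2),np.round(s["tool_rot"],3).tolist())
p,d=shot("side","side1");W=cloud("side",d)
s=sense();print(np.round(s["position"],1))
X=W[(np.abs(W[...,0]-450)<90)&(np.abs(W[...,1]+258)<90)&(W[...,2]>70)&(W[...,2]<250)]
for z in range(100,240,8):
    q=X[(X[:,2]>=z)&(X[:,2]<z+8)]
    if len(q)>4: print(z,len(q),q.min(0).round(0),q.max(0).round(0))
E
```

```text
[ 449.5 -261.8  152.9] [ 0.47  0.47  0.02  1.86 -0.01  0.81 -1.08] [[1.0, -0.008, -0.001], [-0.008, -1.0, -0.001], [-0.001, 0.001, -1.0]]
[ 449.1 -262.7  153. ]
196 95 [ 438. -315.  197.] [ 462. -208.  204.]
204 166 [ 438. -317.  204.] [ 462. -205.  212.]
212 184 [ 438. -317.  212.] [ 461. -204.  220.]
220 190 [ 438. -317.  220.] [ 462. -205.  228.]
228 159 [ 438. -317.  228.] [ 463. -204.  236.]
236 210 [ 436. -332.  236.] [ 458. -189.  244.]
```

View pics/side1.png

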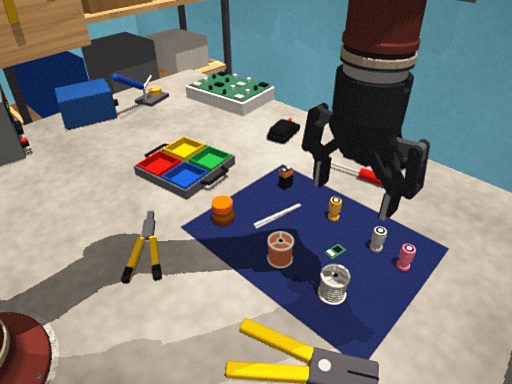

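The gripper hangs over the solder reel, with tips at side (322,183) and (388,215). The depth puts the tips near z 197, not 153, so I'll check that with rays.

```bash
python3 - <<'E'
from h import *
p,d=shot("side");W=cloud("side",d);s=sense();print(np.round(s["position"],1))
for u,v in((322,183),(320,180),(318,170),(388,213),(386,208),(386,200)):
    o,r=ray("side",u,v);k=(450-o[0])/r[0];print((u,v),"ray@x450",(o+k*r).round(0),"depth",d[v,u].round(0),W[v,u].round(0))
cv2.imwrite("pics/tip.png",cv2.resize(p[90:240,290:440,::-1],None,fx=4,fy=4,interpolation=cv2.INTER_NEAREST))
pt,dt=shot("top");Wt=cloud("top",dt)
X=Wt[(np.abs(Wt[...,0]-450)<90)&(np.abs(Wt[...,1]+258)<90)&(Wt[...,2]>70)];print("top cam z",np.percentile(X[:,2],[1,5,25,50,75]).round(0))
E
```

```text
[ 449. -263.  153.]
(322, 183) ray@x450 [ 450. -217.  198.] depth 468.0 [ 447. -219.  201.]
(320, 180) ray@x450 [ 450. -213.  201.] depth 459.0 [ 440. -219.  209.]
(318, 170) ray@x450 [ 450. -208.  214.] depth 454.0 [ 441. -214.  222.]
(388, 213) ray@x450 [ 450. -310.  202.] depth 408.0 [ 442. -313.  209.]
(386, 208) ray@x450 [ 450. -306.  208.] depth 403.0 [ 439. -310.  217.]
(386, 200) ray@x450 [ 450. -304.  218.] depth 397.0 [ 438. -308.  228.]
top cam z [268. 333. 517. 560. 600.]
```

View pics/tip.png

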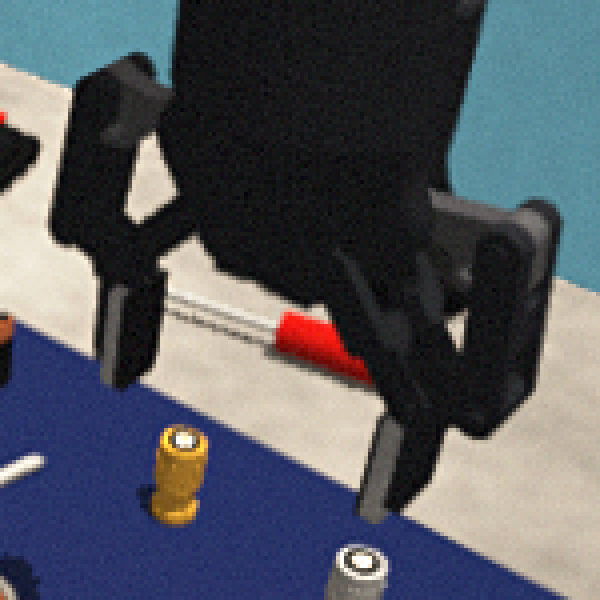

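Emit:
jog_arm([
  [0, 0, -0.5, 0.003, -0.004, 0.04, 0.085],
  [0, 0, 0, 0, 0, 0.02, 0.085],
  [0, 0, 0, 0, 0, 0, 0.085],
])

```text
t: 2.38
position: [451.5, -257.7, 91.8]
tool_rot: [[1.0, -0.001, -0.004], [-0.001, -1.0, 0.001], [-0.004, -0.001, -1.0]]
force: [0.2, -0.1, 1.2]
gripper_width: 84.9
grip_force: 0.0
```

```bash
cat >> h.py <<'E'
def tips(n="side",f=None):
    p,d=shot(n,f);W=cloud(n,d);s=sense();c=np.array(s["position"])
    X=W[(np.abs(W[...,0]-c[0])<30)&(np.abs(W[...,1]-c[1])<75)&(W[...,2]>c[2]-20)&(W[...,2]<c[2]+75)]
    q=X[X[:,2]>np.percentile(X[:,2],1)]
    print("tcp",c.round(1),"F",np.round(s["force"],1),"w",round(s["gripper_width"],1),"g",round(s["grip_force"]))
    for a in(1,-1):
        h=q[(q[:,1]-c[1])*a>25]
        if len(h)>5: print("finger",a,"zmin",np.percentile(h[:,2],[0,1,3]).round(1),"x",h[:,0].min().round(1),h[:,0].max().round(1),"y",h[:,1].min().round(1),h[:,1].max().round(1))
    return p,d,W
E
python3 - <<'E'
from h import *
tips();print(np.round(sense()["joint_positions"],3))
E
```

```text
tcp [ 452.6 -258.1   92.9] F [ 0.3 -0.7 -0.1] w 85.0 g 0
finger 1 zmin [135.9 136.6 137.8] x 440.5 464.1 y -215.2 -199.7
finger -1 zmin [137.1 137.7 139. ] x 439.9 459.6 y -313.6 -299.4
[ 0.465  0.558  0.017  1.92  -0.014  0.665 -1.082]
```

Emit:
jog_arm([
  [0, 0, 0, 0, 0, 0, 0.06],
  [0, 0, 0, 0, 0, 0.03, 0.06],
  [0, 0, 0, 0, 0, 0, 0.06],
  [0, 0, 0, 0, 0, 0, 0.06],
])

```text
t: 2.92
position: [454.1, -257.5, 64.2]
tool_rot: [[1.0, 0.001, 0.002], [0.001, -1.0, -0.001], [0.002, 0.001, -1.0]]
force: [0.0, -0.2, 0.6]
gripper_width: 60.1
grip_force: 0.0
```

```bash
python3 - <<'E'
from h import *
tips(f="side2")
E
```

```text
tcp [ 454.3 -257.5   64.3] F [-0.2  0.  -0. ] w 60.3 g 0
finger 1 zmin [ 98.5 100.5 101.7] x 442.2 466.7 y -227.4 -212.4
finger -1 zmin [ 97.9 100.4 103. ] x 442.1 461.4 y -301.0 -286.4
```

View pics/side2.png

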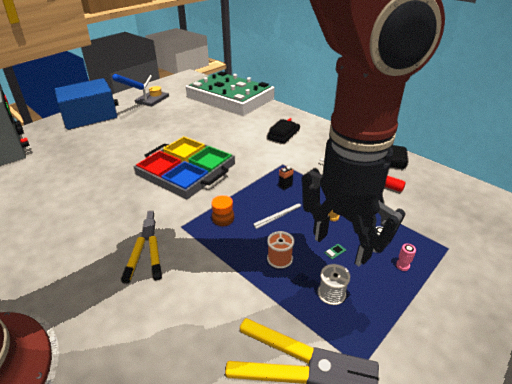

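The fingers straddle the reel about 55 mm above it, with tips at side (322,238) and (362,262). The tips stand about 35 mm above the reported TCP z, and steadily so. I'll rely on the cameras for height and go down in steps.

Emit:
jog_arm([
  [0, 0, 0, -0.0015, 0, 0.03, 0.06],
  [0, 0, 0, 0, 0, 0.02, 0.06],
  [0, 0, 0, 0, 0, 0, 0.06],
])

```text
t: 3.35
position: [451.6, -256.8, 12.9]
tool_rot: [[1.0, 0.001, -0.001], [0.001, -1.0, 0.001], [-0.001, -0.001, -1.0]]
force: [-0.4, -0.6, 0.8]
gripper_width: 60.0
grip_force: 0.0
```

```bash
python3 - <<'E'
from h import *
p,d,W=tips()
cv2.imwrite("pics/c3.png",cv2.resize(p[150:330,270:430,::-1],None,fx=3,fy=3,interpolation=cv2.INTER_CUBIC))
E
```

```text
tcp [ 452.3 -257.2   13.6] F [-0.7  0.7 -0.3] w 60.2 g 0
finger 1 zmin [-1.9 -1.7 -1.4] x 422.4 482.3 y -232.2 -182.2
finger -1 zmin [-1.9 -1.7 -1.5] x 422.3 482.3 y -332.2 -282.2
```

View pics/c3.png

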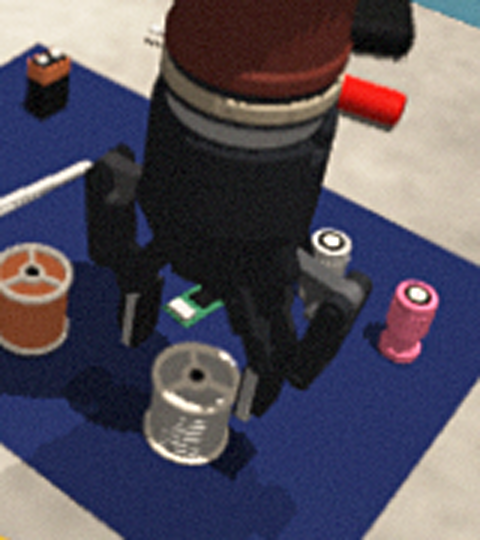

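The midpoint of the tips, crop (192,380), falls on the reel's top centre at (197,375). So the tips are level with the reel top, about z 47, and the offset of about 34 mm is confirmed. I go down 23 mm more and grip.

Emit:
jog_arm([
  [0, 0, 0, 0, 0, 0.012, 0.06],
  [0, 0, 0, 0, 0, 0.011, 0.06],
  [0, 0, 0, 0, 0, 0, 0.06],
  [0, 0, 0, 0, 0, 0, 0.035],
  [0, 0, 0, 0, 0, 0, 0.035],
  [0, 0, 0, 0, 0, 0, 0.035],
  [0, 0, 0, 0, 0, 0, 0.035],
  [0, 0, 0, 0, 0, 0, 0.035],
])

```text
t: 4.4
position: [452.3, -257.3, -9.6]
tool_rot: [[1.0, 0.001, 0.001], [0.001, -1.0, -0.0], [0.001, 0.0, -1.0]]
force: [-0.3, -0.8, 4.8]
gripper_width: 42.2
grip_force: 61.0
```

Emit:
jog_arm([
  [0, 0, 0, 0, 0, -0.01, 0.035],
  [0, 0, 0, 0, 0, -0.03, 0.035],
  [0, 0, 0, 0, 0, -0.03, 0.035],
  [0, 0, 0, 0, 0, -0.03, 0.035],
  [0, 0, 0, 0, 0, 0, 0.035],
])

```text
t: 5.03
position: [453.2, -257.5, 92.0]
tool_rot: [[1.0, 0.001, 0.004], [0.001, -1.0, -0.002], [0.004, 0.002, -1.0]]
force: [-0.5, 0.5, -1.4]
gripper_width: 42.0
grip_force: 61.1
```

```bash
python3 - <<'E'
from h import *
p,d,W=tips()
c=np.array([452.3,-257.3])
X=W[(np.hypot(W[...,0]-c[0],W[...,1]-c[1])<40)&(W[...,2]>60)]
print("lowest",np.percentile(X[:,2],[0,1,3]).round(1))
o=sense()["position"]
cv2.imwrite("pics/c4.png",cv2.resize(p[120:330,250:430,::-1],None,fx=2.5,fy=2.5,interpolation=cv2.INTER_CUBIC))
E
```

```text
tcp [ 452.  -256.9   90.5] F [-0.1 -0.2 -1.7] w 42.4 g 61
finger 1 zmin [125.9 127.5 129.8] x 441.4 448.1 y -231.8 -221.1
finger -1 zmin [122.5 124.5 128.2] x 440.9 460.9 y -294.4 -282.0
lowest [ 99.9 107.  126.3]
```

View pics/c4.png

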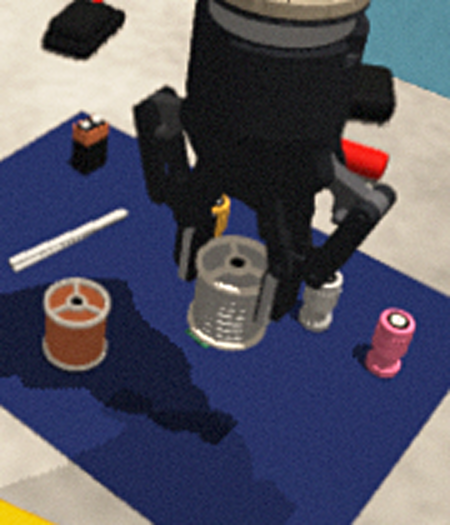

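Emit:
jog_arm([
  [0, 0, 0, 0.0025, -0.02, 0, 0.035],
  [0, 0, 0, 0.0025, -0.05, 0, 0.035],
  [0, 0, 0, 0.0025, -0.05, 0, 0.035],
  [0, 0, 0, 0.0025, -0.05, 0, 0.035],
  [0, 0, 0, 0.0025, -0.05, 0, 0.035],
  [0, 0, 0, 0.0025, -0.05, 0, 0.035],
  [0, 0, 0, 0.0025, -0.05, 0, 0.035],
  [0, 0, 0, 0.0025, -0.05, 0, 0.035],
  [0, 0, 0, 0, -0.03, 0, 0.035],
  [0, 0, 0, 0, 0, 0, 0.035],
  [0, 0, 0, 0, 0, 0, 0.035],
])

```text
t: 6.45
position: [470.5, 141.7, 89.0]
tool_rot: [[1.0, 0.0, -0.003], [0.0, -1.0, -0.002], [-0.003, 0.002, -1.0]]
force: [-0.1, -1.1, -2.5]
gripper_width: 42.4
grip_force: 61.2
```

```bash
python3 - <<'E'
from h import *
s=sense();print(np.round(s["joint_positions"],2))
tips(f="side5")
E
```

```text
[-0.39  0.53  0.07  2.   -0.06  0.61 -1.84]
tcp [470.8 141.2  89.2] F [ 1.  -0.5 -2.2] w 42.1 g 61
finger 1 zmin [121.7 123.1 125.9] x 457.8 482.1 y 166.2 177.1
finger -1 zmin [120.8 121.5 122.1] x 459.3 480.3 y 105.1 116.1
```

View pics/side5.png

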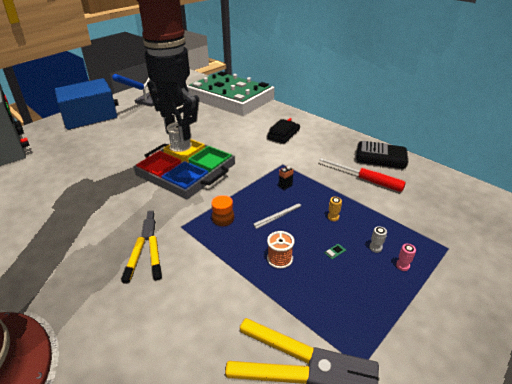

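The reel hangs over the blue bin at about side (180,140). I correct by 1–2 mm, then lower.

Emit:
jog_arm([
  [0, 0, 0, 0.0013, -0.0025, 0.03, 0.035],
  [0, 0, 0, 0, 0, 0.03, 0.035],
  [0, 0, 0, 0, 0, 0.015, 0.035],
  [0, 0, 0, 0, 0, 0.008, 0.035],
  [0, 0, 0, 0, 0, 0.003, 0.035],
  [0, 0, 0, 0, 0, 0, 0.035],
  [0, 0, 0, 0, 0, 0, 0.035],
])

```text
t: 7.38
position: [473.3, 145.8, 4.7]
tool_rot: [[1.0, 0.001, 0.001], [0.001, -1.0, 0.001], [0.001, -0.001, -1.0]]
force: [0.8, 0.0, -1.2]
gripper_width: 41.8
grip_force: 61.2
```

Emit:
jog_arm([
  [0, 0, 0, 0, 0, 0.0015, 0.035],
  [0, 0, 0, 0, 0, 0, 0.035],
])

```text
t: 7.62
position: [472.8, 145.6, 2.7]
tool_rot: [[1.0, 0.001, 0.0], [0.001, -1.0, 0.0], [0.0, -0.0, -1.0]]
force: [-0.5, 0.4, -0.5]
gripper_width: 42.4
grip_force: 61.2
```

Emit:
jog_arm([
  [0, 0, 0, 0, 0, 0.001, 0.035],
  [0, 0, 0, 0, 0, 0, 0.035],
])

```text
t: 7.88
position: [472.7, 145.5, 1.5]
tool_rot: [[1.0, 0.001, -0.0], [0.001, -1.0, 0.0], [-0.0, -0.0, -1.0]]
force: [0.1, 0.3, -1.0]
gripper_width: 42.0
grip_force: 61.2
```

Emit:
jog_arm([
  [0, 0, 0, 0, 0, 0.001, 0.035],
  [0, 0, 0, 0, 0, 0, 0.035],
])

```text
t: 8.12
position: [472.7, 145.5, 0.5]
tool_rot: [[1.0, 0.001, -0.0], [0.001, -1.0, -0.0], [-0.0, 0.0, -1.0]]
force: [-0.0, -0.4, -1.2]
gripper_width: 42.3
grip_force: 61.2
```

Emit:
jog_arm([
  [0, 0, 0, 0, 0, 0.001, 0.035],
  [0, 0, 0, 0, 0, 0, 0.035],
])

```text
t: 8.38
position: [472.8, 145.6, -0.5]
tool_rot: [[1.0, 0.001, -0.0], [0.001, -1.0, 0.0], [-0.0, -0.0, -1.0]]
force: [0.9, -0.0, -1.4]
gripper_width: 42.4
grip_force: 61.4
```

```bash
python3 - <<'E'
from h import *
p,d,W=tips()
print(np.mean([sense()["force"] for _ in range(1)],0))
E
```

```text
tcp [472.8 145.5  -0.5] F [ 0.1 -0.1 -2.5] w 42.4 g 61
finger 1 zmin [7.6 7.7 8.1] x 443.6 474.1 y 170.7 220.3
finger -1 zmin [-1.1 -1.  -0.8] x 442.9 502.5 y 70.6 120.4
[ 0.07770967 -0.11357951 -2.48188575]
```

Emit:
jog_arm([
  [0, 0, 0, 0, 0, 0.0005, 0.035],
  [0, 0, 0, 0, 0, 0, 0.035],
])

```text
t: 8.68
position: [472.8, 145.6, -0.6]
tool_rot: [[1.0, 0.001, 0.0], [0.001, -1.0, 0.0], [0.0, -0.0, -1.0]]
force: [-1.5, 0.7, 4.0]
gripper_width: 42.6
grip_force: 61.6
```

Emit:
jog_arm([
  [0, 0, 0, 0, 0, 0.0005, 0.035],
  [0, 0, 0, 0, 0, 0, 0.035],
])

```text
t: 8.93
position: [472.8, 145.5, -0.6]
tool_rot: [[1.0, 0.001, 0.0], [0.001, -1.0, 0.0], [0.0, -0.0, -1.0]]
force: [-2.0, 0.2, 8.3]
gripper_width: 42.3
grip_force: 62.1
```

Emit:
jog_arm([
  [0, 0, 0, 0, 0, 0.0005, 0.035],
  [0, 0, 0, 0, 0, 0, 0.035],
])

```text
t: 9.18
position: [472.8, 145.6, -0.6]
tool_rot: [[1.0, 0.001, 0.0], [0.001, -1.0, 0.0], [0.0, -0.0, -1.0]]
force: [-3.2, -1.1, 12.8]
gripper_width: 42.5
grip_force: 62.5
```

Contact on the bin floor came exactly where predicted. I release and lift.

Emit:
jog_arm([
  [0, 0, 0, 0, 0, -0.0012, 0.035],
  [0, 0, 0, 0, 0, 0, 0.056],
  [0, 0, 0, 0, 0, 0, 0.056],
  [0, 0, 0, 0, 0, 0, 0.056],
  [0, 0, 0, 0, 0, -0.01, 0.056],
  [0, 0, 0, 0, 0, -0.03, 0.056],
  [0, 0, 0, 0, 0, -0.03, 0.056],
  [0, 0, 0, 0, 0, -0.03, 0.04],
  [0, 0, 0, 0.014, 0.05, 0, 0.04],
  [0, 0, 0, 0.014, 0.05, 0, 0.04],
  [0, 0, 0, 0.014, 0.05, 0, 0.04],
  [0, 0, 0, 0.014, 0.05, 0, 0.04],
  [0, 0, 0, 0.014, 0.05, 0, 0.04],
  [0, 0, 0, 0.014, 0.05, 0, 0.04],
  [0, 0, 0, 0.014, 0.05, 0, 0.04],
  [0, 0, 0, 0.014, 0.05, 0, 0.04],
  [0, 0, 0, 0.003, 0.004, 0, 0.04],
  [0, 0, 0, 0, 0, 0, 0.04],
])

```text
t: 11.42
position: [588.1, -257.7, 99.3]
tool_rot: [[1.0, 0.001, -0.0], [0.001, -1.0, 0.001], [-0.0, -0.001, -1.0]]
force: [-0.2, 1.7, -0.4]
gripper_width: 39.7
grip_force: 0.0
```

```bash
cat >> h.py <<'E'
def topof(W,x,y,r=24,zlo=30,zhi=75):
    X=W[(np.hypot(W[...,0]-x,W[...,1]-y)<r)&(W[...,2]>zlo)&(W[...,2]<zhi)]
    if len(X)<5: return "none"
    t=np.percentile(X[:,2],95);P=X[X[:,2]>t-7]
    return ("n",len(P),"top",t.round(1),"mid",((P.max(0)+P.min(0))/2).round(1),"ext",np.ptp(P,0).round(0))
E
python3 - <<'E'
from h import *
p,d,W=tips(f="side6")
print("reel",topof(W,472.8,145.5,32)); print("plug",topof(W,588.3,-258.5)); print("pink",topof(W,583,-314)); print(np.round(sense()["joint_positions"],2))
E
```

```text
tcp [ 588.2 -256.3   99.3] F [-0.6 -0.1 -0.6] w 39.7 g 0
finger 1 zmin [135.5 136.  136.9] x 575.7 583.5 y -231.2 -215.6
finger -1 zmin [134.1 134.5 137.5] x 574.8 595.6 y -297.1 -281.4
reel ('n', 202, 'top', np.float64(54.0), 'mid', array([475.7, 145.6,  51.1]), 'ext', array([43., 43.,  8.]))
plug ('n', 116, 'top', np.float64(45.0), 'mid', array([ 588.9, -258.4,   42. ]), 'ext', array([23., 22.,  8.]))
pink ('n', 126, 'top', np.float64(45.0), 'mid', array([ 583.4, -314.7,   41.8]), 'ext', array([22., 20.,  8.]))
[ 0.36  0.7   0.04  1.56 -0.03  0.87 -1.16]
```

View pics/side6.png

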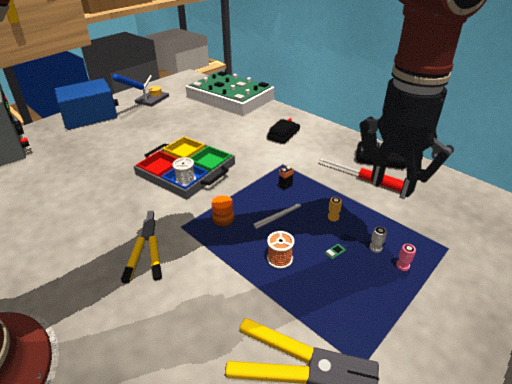

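The reel stands in blue, at side (184,172) with its top at 54 as it should be. The gripper is above the silver plug at (379,238). I descend with a narrow opening to clear the pink plug.

Emit:
jog_arm([
  [0, 0, 0, 0.001, 0.0018, 0.02, 0.034],
  [0, 0, 0, 0, 0, 0.025, 0.034],
  [0, 0, 0, 0, 0, 0, 0.034],
])

```text
t: 11.85
position: [587.7, -256.8, 52.6]
tool_rot: [[1.0, 0.004, -0.005], [0.004, -1.0, 0.003], [-0.005, -0.003, -1.0]]
force: [0.3, 0.2, 1.2]
gripper_width: 34.3
grip_force: 0.0
```

```bash
python3 - <<'E'
from h import *
p,d,W=tips()
p,d=shot("side");cv2.imwrite("pics/c7.png",cv2.resize(p[130:290,320:450,::-1],None,fx=3.5,fy=3.5,interpolation=cv2.INTER_CUBIC))
E
```

```text
tcp [ 588.9 -257.7   54. ] F [-0.8  0.1 -0.1] w 34.0 g 0
finger 1 zmin [87.7 90.2 91.6] x 574.9 582.8 y -232.7 -216.9
finger -1 zmin [34.4 34.5 35.3] x 571.8 596.1 y -326.0 -282.8
```

View pics/c7.png

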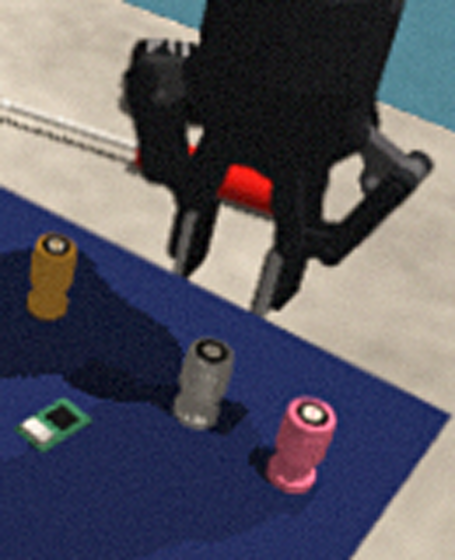

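Emit:
jog_arm([
  [0, 0, 0, 0.0015, 0.0005, 0.03, 0.034],
  [0, 0, 0, 0, 0, 0.02, 0.034],
  [0, 0, 0, 0, 0, 0.007, 0.034],
  [0, 0, 0, 0, 0, 0.007, 0.034],
  [0, 0, 0, 0, 0, 0, 0.034],
])

```text
t: 12.58
position: [590.8, -260.7, -9.7]
tool_rot: [[1.0, 0.001, 0.0], [0.001, -1.0, 0.0], [0.0, -0.0, -1.0]]
force: [0.2, -0.2, -0.9]
gripper_width: 33.7
grip_force: 0.0
```

Emit:
jog_arm([
  [0, 0, 0, -0.0015, -0.0018, 0, 0.034],
  [0, 0, 0, 0, 0, 0, 0.034],
  [0, 0, 0, 0, 0, 0, 0.015],
  [0, 0, 0, 0, 0, 0, 0.015],
  [0, 0, 0, 0, 0, 0, 0.015],
  [0, 0, 0, 0, 0, 0, 0.015],
  [0, 0, 0, 0, 0, 0, 0.015],
])

```text
t: 13.45
position: [589.7, -259.0, -9.1]
tool_rot: [[1.0, 0.001, 0.001], [0.001, -1.0, -0.0], [0.001, 0.0, -1.0]]
force: [0.3, 0.9, 4.4]
gripper_width: 19.7
grip_force: 58.9
```

Emit:
jog_arm([
  [0, 0, 0, 0, 0, -0.01, 0.015],
  [0, 0, 0, 0, 0, -0.03, 0.015],
  [0, 0, 0, 0, 0, -0.03, 0.015],
  [0, 0, 0, 0, 0, -0.03, 0.015],
  [0, 0, 0, 0, 0, 0, 0.015],
  [0, 0, 0, 0, 0, 0, 0.015],
])

```text
t: 14.2
position: [588.2, -258.3, 89.2]
tool_rot: [[1.0, 0.001, -0.002], [0.001, -1.0, 0.001], [-0.002, -0.001, -1.0]]
force: [0.2, -0.9, -0.2]
gripper_width: 20.2
grip_force: 58.7
```

```bash
python3 - <<'E'
from h import *
p,d,W=tips(f="side8")
X=W[(np.hypot(W[...,0]-589,W[...,1]+259)<13)&(W[...,2]>60)];print("lowest",np.percentile(X[:,2],[0,2,5,10]).round(1),X[X[:,2]<120].mean(0).round(1))
print("pink",topof(W,583,-314))
cv2.imwrite("pics/c8.png",cv2.resize(p[130:290,320:450,::-1],None,fx=3.5,fy=3.5,interpolation=cv2.INTER_CUBIC))
E
```

```text
tcp [ 588.  -258.3   88.7] F [-0.6  1.  -0.8] w 20.1 g 59
finger 1 zmin [159.5 159.5 159.7] x 581.6 583.7 y -231.1 -225.2
lowest [ 97.1  99.9 102.5 104.3] [ 582.1 -259.6  107. ]
pink ('n', 129, 'top', np.float64(45.0), 'mid', array([ 583.2, -314.7,   42.2]), 'ext', array([22., 21.,  8.]))
```

View pics/c8.png

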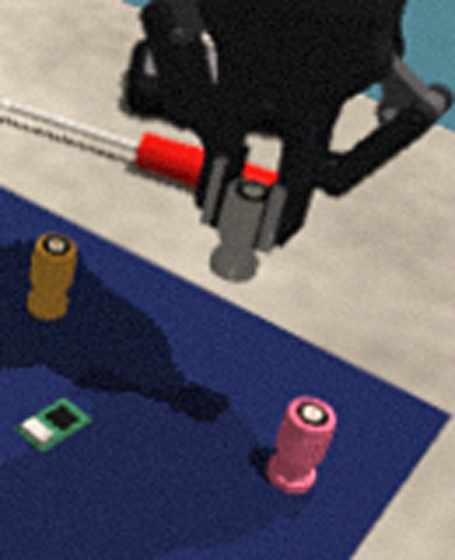

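Emit:
jog_arm([
  [0, 0, 0, -0.0045, -0.025, 0, 0.015],
  [0, 0, 0, -0.0045, -0.05, 0, 0.015],
  [0, 0, 0, -0.0045, -0.05, 0, 0.015],
  [0, 0, 0, -0.0045, -0.05, 0, 0.015],
  [0, 0, 0, -0.0045, -0.05, 0, 0.015],
  [0, 0, 0, -0.0045, -0.05, 0, 0.015],
  [0, 0, 0, -0.0045, -0.05, 0, 0.015],
  [0, 0, 0, -0.0045, -0.05, 0, 0.015],
  [0, 0, 0, -0.0045, -0.05, 0, 0.015],
  [0, 0, 0, -0.0045, -0.05, 0, 0.015],
  [0, 0, 0, 0, -0.023, 0, 0.015],
  [0, 0, 0, 0, 0, 0, 0.015],
  [0, 0, 0, 0, 0, 0, 0.015],
])

```text
t: 15.88
position: [544.2, 235.5, 89.8]
tool_rot: [[1.0, -0.003, -0.001], [-0.003, -1.0, -0.003], [-0.001, 0.003, -1.0]]
force: [-0.7, -0.9, -1.3]
gripper_width: 20.1
grip_force: 58.7
```

```bash
python3 - <<'E'
from h import *
s=sense();print(np.round(s["joint_positions"],2))
tips(f="side9")
E
```

```text
[-0.51  0.65  0.09  1.72 -0.08  0.77 -1.95]
tcp [544.4 235.4  90. ] F [-0.6  0.1 -0.3] w 19.8 g 59
```

View pics/side9.png

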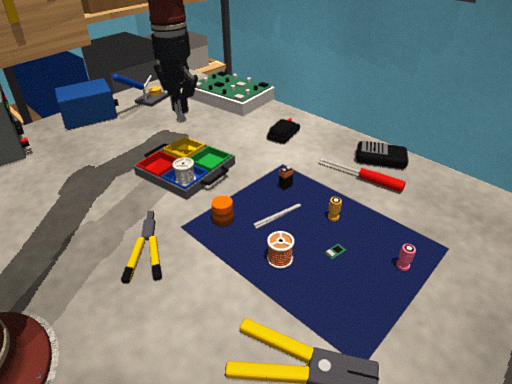

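The plug hangs over the yellow bin at about side (181,112). I correct and lower.

Emit:
jog_arm([
  [0, 0, 0, -0.002, -0.0045, 0.03, 0.015],
  [0, 0, 0, 0, 0, 0.03, 0.015],
  [0, 0, 0, 0, 0, 0.017, 0.015],
  [0, 0, 0, 0, 0, 0.008, 0.015],
  [0, 0, 0, 0, 0, 0.002, 0.015],
  [0, 0, 0, 0, 0, 0, 0.015],
  [0, 0, 0, 0, 0, 0, 0.015],
])

```text
t: 16.8
position: [542.3, 244.0, 4.1]
tool_rot: [[1.0, 0.001, 0.002], [0.001, -1.0, 0.001], [0.002, -0.001, -1.0]]
force: [0.3, -0.3, -0.4]
gripper_width: 20.3
grip_force: 58.7
```

Emit:
jog_arm([
  [0, 0, 0, 0, 0, 0.001, 0.015],
  [0, 0, 0, 0, 0, 0, 0.015],
])

```text
t: 17.05
position: [541.7, 243.7, 2.4]
tool_rot: [[1.0, 0.001, 0.0], [0.001, -1.0, 0.0], [0.0, -0.0, -1.0]]
force: [0.1, 0.2, -0.3]
gripper_width: 19.8
grip_force: 58.7
```

Emit:
jog_arm([
  [0, 0, 0, 0, 0, 0.001, 0.015],
  [0, 0, 0, 0, 0, 0, 0.015],
])

```text
t: 17.3
position: [541.6, 243.6, 1.2]
tool_rot: [[1.0, 0.001, -0.0], [0.001, -1.0, -0.0], [-0.0, 0.0, -1.0]]
force: [-1.0, -1.2, 0.2]
gripper_width: 20.4
grip_force: 58.7
```

Emit:
jog_arm([
  [0, 0, 0, 0, 0.003, 0.001, 0.015],
  [0, 0, 0, 0, 0, 0, 0.015],
])

```text
t: 17.55
position: [541.7, 239.9, 0.1]
tool_rot: [[1.0, 0.0, -0.0], [0.0, -1.0, -0.001], [-0.0, 0.001, -1.0]]
force: [-0.7, -0.1, -0.3]
gripper_width: 19.9
grip_force: 58.7
```

Emit:
jog_arm([
  [0, 0, 0, 0, 0, 0.0007, 0.015],
  [0, 0, 0, 0, 0, 0, 0.015],
])

```text
t: 17.8
position: [541.8, 240.4, -0.1]
tool_rot: [[1.0, 0.001, 0.0], [0.001, -1.0, -0.0], [0.0, 0.0, -1.0]]
force: [-0.1, 0.3, 2.8]
gripper_width: 19.7
grip_force: 59.0
```

Emit:
jog_arm([
  [0, 0, 0, 0, 0, 0.0006, 0.015],
  [0, 0, 0, 0, 0, 0, 0.015],
])

```text
t: 18.05
position: [541.9, 240.4, -0.2]
tool_rot: [[1.0, 0.001, 0.0], [0.001, -1.0, -0.0], [0.0, 0.0, -1.0]]
force: [-1.0, -1.2, 6.2]
gripper_width: 20.1
grip_force: 59.5
```

Emit:
jog_arm([
  [0, 0, 0, 0, 0, -0.0007, 0.015],
  [0, 0, 0, 0, 0, 0, 0.032],
  [0, 0, 0, 0, 0, 0, 0.032],
  [0, 0, 0, 0, 0, 0, 0.032],
  [0, 0, 0, 0, 0, -0.01, 0.032],
  [0, 0, 0, 0, 0, -0.03, 0.032],
  [0, 0, 0, 0, 0, -0.03, 0.032],
  [0, 0, 0, 0, 0, -0.03, 0.034],
  [0, 0, 0, 0.013, 0.045, 0, 0.034],
  [0, 0, 0, 0.013, 0.045, 0, 0.034],
  [0, 0, 0, 0.013, 0.045, 0, 0.034],
  [0, 0, 0, 0.013, 0.045, 0, 0.034],
  [0, 0, 0, 0.013, 0.045, 0, 0.034],
  [0, 0, 0, 0.0105, 0.0365, 0, 0.034],
  [0, 0, 3, 0, 0, 0, 0.034],
  [0, 0, 0, 0, 0, 0, 0.034],
])

```text
t: 20.05
position: [617.6, -21.1, 100.2]
tool_rot: [[0.999, -0.052, 0.001], [-0.052, -0.999, 0.0], [0.001, -0.0, -1.0]]
force: [-0.4, 0.8, 0.3]
gripper_width: 34.0
grip_force: 0.0
```

```bash
python3 - <<'E'
from h import *
p,d,W=tips(f="side10")
print("reel",topof(W,472.8,145.5,32),"plug",topof(W,541.8,240.3)); print("batt",topof(W,617.2,-21.2))
E
```

```text
tcp [617.5 -20.2 100.1] F [-0.8  1.1 -0. ] w 34.4 g 0
finger 1 zmin [139.  139.7 141.1] x 606.4 613.5 y 5.6 19.8
finger -1 zmin [136.7 137.4 138.2] x 603.3 623.7 y -53.5 -45.2
reel ('n', 199, 'top', np.float64(54.2), 'mid', array([474.8, 146.1,  51.3]), 'ext', array([42., 44.,  8.])) plug ('n', 48, 'top', np.float64(53.2), 'mid', array([540.7, 239.1,  50. ]), 'ext', array([19., 20.,  7.]))
batt ('n', 71, 'top', np.float64(48.0), 'mid', array([617.9, -20. ,  45.1]), 'ext', array([27., 18.,  8.]))
```

View pics/side10.png

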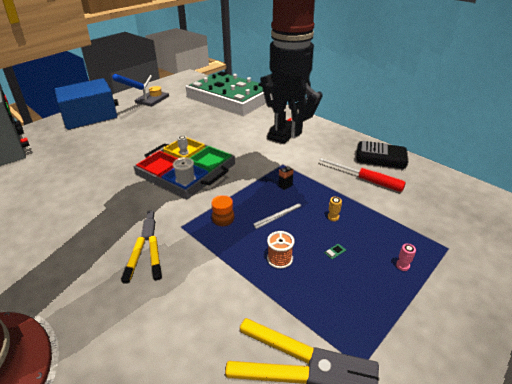

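The plug stands in yellow at side (183,143), top 53. The gripper is over the battery at (286,177). All 14 pictures are used, so I go by numbers from here.

Emit:
jog_arm([
  [0, 0, 0, 0, 0.0005, 0.03, 0.034],
  [0, 0, 0, 0, 0, 0.03, 0.034],
  [0, 0, 0, 0, 0, 0, 0.034],
  [0, 0, 0, 0, 0, 0, 0.034],
])

```text
t: 20.6
position: [618.3, -20.7, 40.8]
tool_rot: [[0.999, -0.05, 0.002], [-0.05, -0.999, 0.0], [0.002, -0.0, -1.0]]
force: [-1.4, 0.0, -0.4]
gripper_width: 33.7
grip_force: 0.0
```

```bash
python3 - <<'E'
from h import *
p,d,W=tips()
X=W[(np.abs(W[...,0]-617)<25)&(np.abs(W[...,1]+21)<45)&(W[...,2]>60)&(W[...,2]<100)]
for a,b in((60,90),(90,100)):
  q=X[(X[:,2]>a)&(X[:,2]<b)];print(len(q),q.min(0).round(1) if len(q) else 0,q.max(0).round(1) if len(q) else 0)
  for s in(1,-1):
    h=q[(q[:,1]+21)*s>0]
    if len(h): print(s,h.min(0).round(1),h.max(0).round(1))
E
```

```text
tcp [618.7 -20.9  41.2] F [0.5 0.5 0.7] w 33.9 g 0
finger 1 zmin [81.1 81.6 82.8] x 604.5 614.6 y 4.5 23.3
finger -1 zmin [78.9 79.5 80. ] x 604.9 624.5 y -52.3 -46.1
129 [605.4 -51.   71.6] [629.3  10.4  90. ]
1 [608.1  -3.8  72.6] [629.3  10.4  90. ]
-1 [605.4 -51.   71.6] [624.5 -35.8  89.8]
87 [606.7 -50.8  90.1] [630.4  10.5  99.9]
1 [608.   -4.   90.5] [630.4  10.5  99.9]
-1 [606.7 -50.8  90.1] [623.6 -34.3  99.7]
```

Emit:
jog_arm([
  [0, 0, 0, -0.0005, 0.0005, 0.025, 0.034],
  [0, 0, 0, 0, 0, 0.016, 0.034],
  [0, 0, 0, 0, 0, 0.01, 0.034],
  [0, 0, 0, 0, 0, 0, 0.034],
  [0, 0, 0, 0, 0, 0, 0.01],
  [0, 0, 0, 0, 0, 0, 0.01],
  [0, 0, 0, 0, 0, 0, 0.01],
  [0, 0, 0, 0, 0, 0, 0.01],
  [0, 0, 0, 0, 0, 0, 0.01],
])

```text
t: 21.78
position: [617.7, -21.8, -10.6]
tool_rot: [[0.999, -0.051, 0.002], [-0.051, -0.999, 0.0], [0.002, -0.0, -1.0]]
force: [0.1, 0.2, 5.5]
gripper_width: 15.7
grip_force: 60.7
```

Emit:
jog_arm([
  [0, 0, 0, 0, 0, -0.01, 0.01],
  [0, 0, 0, 0, 0, -0.03, 0.01],
  [0, 0, 0, 0, 0, -0.03, 0.01],
  [0, 0, 0, 0, 0, -0.03, 0.01],
  [0, 0, 0, 0, 0, 0, 0.01],
  [0, 0, 0, 0, 0, 0, 0.01],
])

```text
t: 22.52
position: [615.8, -21.7, 87.7]
tool_rot: [[0.999, -0.051, -0.002], [-0.051, -0.999, 0.0], [-0.002, -0.0, -1.0]]
force: [-0.3, 1.4, -0.5]
gripper_width: 15.5
grip_force: 60.2
```

```bash
python3 - <<'E'
from h import *
p,d,W=tips()
X=W[(np.hypot(W[...,0]-617,W[...,1]+21)<16)&(W[...,2]>60)]
for z in range(92,140,6):
    q=X[(X[:,2]>=z)&(X[:,2]<z+6)]
    if len(q): print(z,len(q),q.min(0).round(1),q.max(0).round(1))
E
```

```text
tcp [615.5 -21.6  87.2] F [-0.4  0.5 -0.3] w 16.0 g 60
92 1 [626.7 -27.4  97.9] [626.7 -27.4  97.9]
98 34 [603.7 -30.2  98.8] [627.  -11.6 103.7]
104 35 [602.9 -30.4 104.1] [630.7 -10.7 109.8]
110 29 [602.2 -30.9 110.1] [626.4 -13.1 116. ]
116 26 [603.  -36.9 116.7] [620.3  -8.9 121.9]
122 22 [602.2 -35.  122.5] [609.3  -8.9 127.6]
128 19 [602.5 -34.5 128.4] [609.6 -13.1 134. ]
134 22 [602.6 -34.2 134.1] [610.  -13.1 139.8]
```

Emit:
jog_arm([
  [0, 0, -3, 0, 0, 0, 0.01],
  [0, 0, 0, -0.013, -0.0207, 0, 0.01],
  [0, 0, 0, -0.026, -0.0415, 0, 0.01],
  [0, 0, 0, -0.026, -0.0415, 0, 0.01],
  [0, 0, 0, -0.026, -0.0415, 0, 0.01],
  [0, 0, 0, -0.026, -0.0415, 0, 0.01],
  [0, 0, 0, -0.026, -0.0415, 0, 0.01],
  [0, 0, 0, -0.013, -0.0207, 0, 0.01],
  [0, 0, 0, 0, 0, 0, 0.01],
  [0, 0, 0, 0, 0, 0, 0.01],
  [0, 0, 0, 0, 0, 0, 0.01],
])

```text
t: 23.95
position: [461.5, 225.1, 88.4]
tool_rot: [[1.0, -0.002, 0.0], [-0.002, -1.0, -0.001], [0.0, 0.001, -1.0]]
force: [0.3, 0.5, -1.0]
gripper_width: 15.5
grip_force: 60.1
```

Emit:
jog_arm([
  [0, 0, 0, -0.002, -0.0005, 0.03, 0.01],
  [0, 0, 0, 0, 0, 0.03, 0.01],
  [0, 0, 0, 0, 0, 0.017, 0.01],
  [0, 0, 0, 0, 0, 0.008, 0.01],
  [0, 0, 0, 0, 0, 0, 0.01],
  [0, 0, 0, 0, 0, 0, 0.01],
])

```text
t: 24.7
position: [459.4, 227.5, 4.3]
tool_rot: [[1.0, 0.001, 0.001], [0.001, -1.0, 0.001], [0.001, -0.001, -1.0]]
force: [0.1, 0.2, -0.2]
gripper_width: 16.1
grip_force: 60.1
```

Emit:
jog_arm([
  [0, 0, 0, 0, 0, 0.001, 0.01],
  [0, 0, 0, 0, 0, 0, 0.01],
])

```text
t: 24.95
position: [458.8, 227.6, 3.1]
tool_rot: [[1.0, 0.001, 0.001], [0.001, -1.0, 0.0], [0.001, -0.0, -1.0]]
force: [0.3, 0.3, -0.6]
gripper_width: 15.9
grip_force: 60.1
```

Emit:
jog_arm([
  [0, 0, 0, 0, 0, 0.0015, 0.01],
  [0, 0, 0, 0, 0, 0, 0.01],
])

```text
t: 25.2
position: [458.5, 227.5, 1.1]
tool_rot: [[1.0, 0.001, -0.0], [0.001, -1.0, 0.0], [-0.0, -0.0, -1.0]]
force: [0.4, -0.4, -0.7]
gripper_width: 15.9
grip_force: 60.1
```

Emit:
jog_arm([
  [0, 0, 0, 0, 0, 0.001, 0.01],
  [0, 0, 0, 0, 0, 0, 0.01],
])

```text
t: 25.45
position: [458.5, 227.4, 0.0]
tool_rot: [[1.0, 0.001, -0.0], [0.001, -1.0, -0.0], [-0.0, 0.0, -1.0]]
force: [0.0, 0.1, -0.3]
gripper_width: 15.8
grip_force: 60.1
```

Emit:
jog_arm([
  [0, 0, 0, 0, 0, 0.001, 0.01],
  [0, 0, 0, 0, 0, 0, 0.01],
])

```text
t: 25.7
position: [458.6, 227.4, -0.9]
tool_rot: [[1.0, 0.001, -0.0], [0.001, -1.0, -0.0], [-0.0, 0.0, -1.0]]
force: [-0.3, -0.1, 0.2]
gripper_width: 15.8
grip_force: 60.1
```

Emit:
jog_arm([
  [0, 0, 0, 0, 0, 0.0007, 0.01],
  [0, 0, 0, 0, 0, 0, 0.01],
])

```text
t: 25.95
position: [458.7, 227.5, -1.6]
tool_rot: [[1.0, 0.001, 0.0], [0.001, -1.0, 0.0], [0.0, -0.0, -1.0]]
force: [0.6, 0.0, -0.9]
gripper_width: 15.6
grip_force: 60.1
```

Emit:
jog_arm([
  [0, 0, 0, 0, 0, 0.0006, 0.01],
  [0, 0, 0, 0, 0, 0, 0.01],
])

```text
t: 26.2
position: [458.6, 227.5, -1.6]
tool_rot: [[1.0, 0.001, 0.0], [0.001, -1.0, 0.0], [0.0, -0.0, -1.0]]
force: [-0.4, -0.5, 4.4]
gripper_width: 16.1
grip_force: 60.8
```

Emit:
jog_arm([
  [0, 0, 0, 0, 0, 0.0006, 0.01],
  [0, 0, 0, 0, 0, 0, 0.01],
])

```text
t: 26.45
position: [458.7, 227.5, -1.7]
tool_rot: [[1.0, 0.001, 0.0], [0.001, -1.0, 0.0], [0.0, -0.0, -1.0]]
force: [-1.6, -1.5, 9.3]
gripper_width: 15.8
grip_force: 61.7
```

Emit:
jog_arm([
  [0, 0, 0, 0, 0, -0.001, 0.01],
  [0, 0, 0, 0, 0, 0, 0.028],
  [0, 0, 0, 0, 0, 0, 0.028],
  [0, 0, 0, 0, 0, 0, 0.028],
  [0, 0, 0, 0, 0, -0.01, 0.028],
  [0, 0, 0, 0, 0, -0.03, 0.028],
  [0, 0, 0, 0, 0, -0.03, 0.028],
  [0, 0, 0, 0, 0, -0.03, 0.06],
  [0, 0, 0, -0.0015, 0.0465, 0, 0.06],
  [0, 0, 0, -0.0015, 0.0465, 0, 0.06],
  [0, 0, 0, -0.0015, 0.0465, 0, 0.06],
  [0, 0, 0, -0.0015, 0.0465, 0, 0.06],
  [0, 0, 0, -0.0015, 0.0455, 0, 0.06],
  [0, 0, 0, 0, 0, 0, 0.06],
  [0, 0, 0, 0, 0, 0, 0.06],
])

```text
t: 28.32
position: [451.6, -3.4, 98.7]
tool_rot: [[1.0, 0.001, 0.001], [0.001, -1.0, 0.001], [0.001, -0.001, -1.0]]
force: [0.4, -0.1, 0.5]
gripper_width: 59.7
grip_force: 0.0
```

```bash
python3 - <<'E'
from h import *
p,d,W=tips(f="side11")
print("reel",topof(W,472.8,145.5,32),"plug",topof(W,541.8,240.3),"batt",topof(W,458.7,227.5),"jar",topof(W,451,-4,30))
E
```

```text
tcp [451.6  -2.6  98.6] F [0.2 1.4 0.5] w 59.8 g 0
finger 1 zmin [135.  135.4 136.7] x 439.1 462.6 y 26.2 41.8
finger -1 zmin [135.2 135.7 137. ] x 440.2 460.2 y -46.6 -30.7
reel ('n', 198, 'top', np.float64(54.4), 'mid', array([475.1, 145.7,  51.6]), 'ext', array([44., 44.,  8.])) plug ('n', 51, 'top', np.float64(53.1), 'mid', array([541.8, 237.9,  50.1]), 'ext', array([21., 22.,  8.])) batt ('n', 70, 'top', np.float64(55.0), 'mid', array([459.9, 227.6,  52.2]), 'ext', array([26., 19.,  8.])) jar ('n', 262, 'top', np.float64(47.1), 'mid', array([452.7,  -3.4,  44.4]), 'ext', array([40., 40.,  8.]))
```

Emit:
jog_arm([
  [0, 0, 0, 0.0005, 0.001, 0.03, 0.06],
  [0, 0, 0, 0, 0, 0.03, 0.06],
  [0, 0, 0, 0, 0, 0.025, 0.06],
  [0, 0, 0, 0, 0, 0.015, 0.06],
  [0, 0, 0, 0, 0, 0.008, 0.06],
  [0, 0, 0, 0, 0, 0, 0.06],
  [0, 0, 0, 0, 0, 0, 0.06],
])

```text
t: 29.25
position: [452.4, -4.6, -9.2]
tool_rot: [[1.0, 0.002, 0.001], [0.002, -1.0, 0.0], [0.001, -0.0, -1.0]]
force: [0.6, 0.4, -0.5]
gripper_width: 60.1
grip_force: 0.0
```

Emit:
jog_arm([
  [0, 0, 0, 0, 0, 0, 0.033],
  [0, 0, 0, 0, 0, 0, 0.033],
  [0, 0, 0, 0, 0, 0, 0.033],
  [0, 0, 0, 0, 0, 0, 0.033],
  [0, 0, 0, 0, 0, 0, 0.033],
])

```text
t: 29.88
position: [452.4, -4.9, -8.9]
tool_rot: [[1.0, 0.001, 0.002], [0.001, -1.0, 0.0], [0.002, -0.0, -1.0]]
force: [-1.0, -0.4, 6.3]
gripper_width: 38.2
grip_force: 59.6
```

Emit:
jog_arm([
  [0, 0, 0, 0, 0, -0.01, 0.033],
  [0, 0, 0, 0, 0, -0.03, 0.033],
  [0, 0, 0, 0, 0, -0.03, 0.033],
  [0, 0, 0, 0, 0, -0.03, 0.033],
  [0, 0, 0, 0, 0, 0, 0.033],
  [0, 0, 0, 0, 0, 0, 0.033],
])

```text
t: 30.62
position: [451.3, -5.0, 90.0]
tool_rot: [[1.0, 0.001, -0.001], [0.001, -1.0, 0.0], [-0.001, -0.0, -1.0]]
force: [-0.3, -0.1, -0.5]
gripper_width: 38.4
grip_force: 60.3
```

```bash
python3 - <<'E'
from h import *
p,d,W=tips()
X=W[(np.hypot(W[...,0]-451,W[...,1]+4)<24)&(W[...,2]>60)]
for z in range(92,152,6):
    q=X[(X[:,2]>=z)&(X[:,2]<z+6)]
    if len(q): print(z,len(q),q.min(0).round(1),q.max(0).round(1))
E
```

```text
tcp [451.   -5.   89.6] F [ 0.3  0.2 -0.5] w 37.8 g 60
finger 1 zmin [127.2 127.9 129.3] x 438.6 463.0 y 20.1 38.4
finger -1 zmin [124.4 128.7 129.7] x 438.5 459.0 y -38.8 -30.0
98 30 [429.9 -25.5 100.2] [461.4   2.  103.9]
104 63 [428.5 -26.  104. ] [466.6   4.5 109.7]
110 82 [429.5 -26.  110.1] [466.5   5.1 116. ]
116 64 [430.2 -23.9 116.1] [450.9  10.2 121.9]
122 42 [432.9 -23.4 122.3] [442.9  17.2 127.9]
128 36 [431.6 -23.9 129.3] [443.1  18.5 133.8]
134 42 [430.9 -24.7 134.1] [442.2   4.7 139.9]
140 177 [431.8 -26.  140. ] [465.2  17.5 146. ]
146 40 [435.4 -25.4 146. ] [461.4  17.2 151.7]
```

Emit:
jog_arm([
  [0, 0, 0, 0.013, -0.0202, 0, 0.033],
  [0, 0, 0, 0.026, -0.0405, 0, 0.033],
  [0, 0, 0, 0.026, -0.0405, 0, 0.033],
  [0, 0, 0, 0.026, -0.0405, 0, 0.033],
  [0, 0, 0, 0.013, -0.0202, 0, 0.033],
  [0, 0, 0, 0, 0, 0, 0.033],
  [0, 0, 0, 0, 0, 0, 0.033],
  [0, 0, 0, 0, 0, 0, 0.033],
])

```text
t: 31.68
position: [554.9, 154.9, 89.9]
tool_rot: [[1.0, -0.001, -0.001], [-0.001, -1.0, -0.001], [-0.001, 0.001, -1.0]]
force: [-0.2, -0.2, -0.5]
gripper_width: 38.4
grip_force: 60.3
```

Emit:
jog_arm([
  [0, 0, 0, 0.0005, 0, 0.03, 0.033],
  [0, 0, 0, 0, 0, 0.03, 0.033],
  [0, 0, 0, 0, 0, 0.017, 0.033],
  [0, 0, 0, 0, 0, 0.008, 0.033],
  [0, 0, 0, 0, 0, 0, 0.033],
  [0, 0, 0, 0, 0, 0, 0.033],
  [0, 0, 0, 0, 0, 0.0015, 0.033],
  [0, 0, 0, 0, 0, 0, 0.033],
])

```text
t: 32.67
position: [556.4, 157.1, 4.1]
tool_rot: [[1.0, 0.001, 0.001], [0.001, -1.0, 0.0], [0.001, -0.0, -1.0]]
force: [0.4, 1.2, -0.2]
gripper_width: 38.0
grip_force: 60.3
```

Emit:
jog_arm([
  [0, 0, 0, 0, 0, 0.0015, 0.033],
  [0, 0, 0, 0, 0, 0, 0.033],
])

```text
t: 32.92
position: [556.1, 157.0, 2.2]
tool_rot: [[1.0, 0.001, -0.0], [0.001, -1.0, -0.0], [-0.0, 0.0, -1.0]]
force: [-0.3, -1.0, -0.5]
gripper_width: 38.7
grip_force: 60.3
```

Emit:
jog_arm([
  [0, 0, 0, 0, 0, 0.001, 0.033],
  [0, 0, 0, 0, 0, 0, 0.033],
])

```text
t: 33.17
position: [556.1, 157.0, 1.1]
tool_rot: [[1.0, 0.001, -0.0], [0.001, -1.0, 0.0], [-0.0, -0.0, -1.0]]
force: [0.8, 1.1, -1.2]
gripper_width: 38.3
grip_force: 60.3
```

Emit:
jog_arm([
  [0, 0, 0, 0, 0, 0.0007, 0.033],
  [0, 0, 0, 0, 0, 0, 0.033],
])

```text
t: 33.42
position: [556.2, 157.0, 0.5]
tool_rot: [[1.0, 0.001, -0.0], [0.001, -1.0, 0.0], [-0.0, -0.0, -1.0]]
force: [0.1, 0.1, 0.0]
gripper_width: 38.1
grip_force: 60.3
```

Emit:
jog_arm([
  [0, 0, 0, 0, 0, 0.0006, 0.033],
  [0, 0, 0, 0, 0, 0, 0.033],
])

```text
t: 33.67
position: [556.3, 157.0, 0.2]
tool_rot: [[1.0, 0.001, 0.0], [0.001, -1.0, 0.0], [0.0, -0.0, -1.0]]
force: [0.1, -1.2, 2.1]
gripper_width: 38.1
grip_force: 60.5
```

Emit:
jog_arm([
  [0, 0, 0, 0, 0, 0.0006, 0.033],
  [0, 0, 0, 0, 0, 0, 0.033],
])

```text
t: 33.92
position: [556.4, 157.0, 0.2]
tool_rot: [[1.0, 0.001, 0.0], [0.001, -1.0, 0.0], [0.0, -0.0, -1.0]]
force: [-2.0, -0.0, 6.3]
gripper_width: 38.5
grip_force: 60.9
```

Contact is as predicted. I release, rise and clear away from the caddy.

Emit:
jog_arm([
  [0, 0, 0, 0, 0, -0.0007, 0.033],
  [0, 0, 0, 0, 0, 0, 0.054],
  [0, 0, 0, 0, 0, 0, 0.054],
  [0, 0, 0, 0, 0, 0, 0.054],
  [0, 0, 0, 0, 0, -0.01, 0.054],
  [0, 0, 0, 0, 0, -0.03, 0.054],
  [0, 0, 0, 0, 0, -0.03, 0.054],
  [0, 0, 0, 0, 0, -0.04, 0.054],
  [0, 0, 0, 0, 0.05, 0, 0.054],
  [0, 0, 0, 0, 0.05, 0, 0.054],
  [0, 0, 0, 0, 0.05, 0, 0.054],
  [0, 0, 0, 0, 0.05, 0, 0.054],
  [0, 0, 0, 0, 0.05, 0, 0.054],
  [0, 0, 0, 0, 0, 0, 0.054],
])

```text
t: 35.67
position: [555.9, -100.2, 110.9]
tool_rot: [[1.0, -0.009, 0.001], [-0.009, -1.0, -0.004], [0.001, 0.004, -1.0]]
force: [0.3, 1.6, -0.4]
gripper_width: 53.9
grip_force: 0.0
```

```bash
python3 - <<'E'
from h import *
for n in("side","top"):
    p,d=shot(n,n+"_end");W=cloud(n,d);print(n)
    for k,a in dict(reel=(472.8,145.5,32),plug=(541.8,240.3),batt=(458.7,227.5),jar=(556.3,157,30),copper=(451.5,-150,30),brass=(604,-156),pink=(583,-314)).items(): print(k,topof(W,*a))
E
```

```text
side
reel ('n', 201, 'top', np.float64(54.4), 'mid', array([475. , 145.9,  51.8]), 'ext', array([43., 44.,  9.]))
plug ('n', 52, 'top', np.float64(52.8), 'mid', array([541.3, 239.2,  49.9]), 'ext', array([21., 21.,  8.]))
batt ('n', 63, 'top', np.float64(55.2), 'mid', array([460.1, 226.4,  53.2]), 'ext', array([27., 19.,  9.]))
jar ('n', 155, 'top', np.float64(54.8), 'mid', array([554.2, 157.6,  52. ]), 'ext', array([40., 40.,  8.]))
copper ('n', 430, 'top', np.float64(45.8), 'mid', array([ 452.2, -149.1,   43.4]), 'ext', array([44., 44.,  9.]))
brass ('n', 92, 'top', np.float64(45.4), 'mid', array([ 605.4, -155.9,   42.5]), 'ext', array([21., 21.,  8.]))
pink ('n', 125, 'top', np.float64(45.0), 'mid', array([ 583.3, -314.7,   42. ]), 'ext', array([22., 21.,  8.]))
top
reel ('n', 304, 'top', np.float64(57.0), 'mid', array([474.1, 145.7,  54.4]), 'ext', array([41., 43.,  9.]))
plug ('n', 79, 'top', np.float64(56.2), 'mid', array([541.1, 239.4,  53.8]), 'ext', array([20., 22.,  9.]))
batt ('n', 96, 'top', np.float64(57.9), 'mid', array([457.7, 226.7,  55.7]), 'ext', array([26., 17.,  9.]))
jar ('n', 263, 'top', np.float64(58.0), 'mid', array([554.4, 157.3,  55.7]), 'ext', array([38., 38.,  9.]))
copper none
brass none
pink ('n', 81, 'top', np.float64(47.5), 'mid', array([ 582.8, -313.4,   44.5]), 'ext', array([21., 22.,  8.]))
```

All four stand upright on their bin floors, and both views agree. The copper reel and the brass and pink plugs haven't moved. I'm handing in.

```bash
python3 -c "
from plant import *
print(job_done())"
```

```text
the job is handed in; nothing more can be done
None
```

The caddy is packed and handed in: solder reel in blue, silver plug in yellow, battery in red and flux jar in green, each set down upright in that order, with the copper reel and the brass and pink plugs unmoved, about 36 s on the clock.

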